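Hold the retaining bar against the bolt cabinet

TASK

Push the open drawer of the small steel bolt cabinet fully home until it clicks in, then take the beech bar by its grip block and, keeping it upright with its foot on or just off the plank, hold it squarely across the cabinet's front, centred, gently pressing both sprung buffers in to about half of their 14 mm travel (about 11 N in all), so that I can drive the screws. Finish while still holding the bar pressed like that with a steady force: do not let go, and do not disturb the other things on the plank.

Things in the scene. Friction and masses are not known exactly. Their poses are not given: they have to be found in the camera images.
- cabinet: Small grey painted steel bolt cabinet, fixed to the plank, 160 deep (own x) x 220 wide (own y) x 90 mm high, standing anywhere on the left with its front turned roughly to the right. Origin: centre of its underside; own +x points from its front to its back (the direction in which drawer and buffers are pushed), z up. Its front face lies at own x = -80 mm.
- drawer (a joint): How far the cabinet's one drawer stands open (m): 0 = fully home with its front plate lying on the cabinet's front, grows to 0.09 as it comes out. It starts 30 to 70 mm open. It slides with about 1 N of friction; a catch resists with about 7 N from 13 mm before home, and over the last 6 mm pulls it in to 0 and holds it there.
- drawer_front (a point): Centre of the outer face of the drawer's flat steel front plate (112 mm wide, 6 mm thick, from 12 to 86 mm above the plank), which has no handle; when home this face stands 6 mm proud of the cabinet's front face (own x = -86 mm). It moves with the drawer. Axes as the cabinet's: push along +x.
- buffer_a (a joint): How far buffer a is pushed in (m), 0 = free, 0.014 = bottomed. Spring: 0.8 N per mm (both buffers together 1.6 N per mm). Buffer a is the one on the cabinet's own +y side.
- buffer_b (a joint): The same for buffer b, on the cabinet's own -y side.
- buffer_a_face (a point): Centre of the outer face of buffer a: a flat black rubber head 30 x 30 mm, 32 mm above the plank, standing 24 mm proud of the cabinet's front while free, 80 mm to the +y side of the cabinet's middle plane. It slides straight in along the cabinet's +x. Axes as the cabinet's.
- buffer_b_face (a point): The same for buffer b, 80 mm to the -y side.
- bar: Loose beech bar standing on the plank, about 0.2 kg: 24 thick (own x) x 200 long (own y) x 50 mm high; a grip block on the middle of its top, 24 (own x) x 30 mm (own y), reaches from 50 to 95 mm above its foot. Dark screw slots 80 mm either side of the middle. Front and back alike. Origin: centre of its underside; z up. Goes with its length parallel to the cabinet's front, one long face on both buffers.
- charger: Bystander: white plastic charger box, 100 x 70 x 45 mm. Origin: centre of its underside.
- parts_bin: Bystander: black plastic flip-top parts bin, shut, 114 x 89 x 58 mm. Origin: centre of its underside.
- screwdriver: Bystander: red-handled screwdriver lying on the plank, along its own x.
- spanner: Bystander: chrome ring spanner, 164 mm long along its own x, 8 mm thick, lying flat.
- cup: Bystander: clear plastic cup, 70 mm wide at the mouth and 85 mm high, with three steel bolts in it. Origin: centre of its underside.
- offcut: Bystander: plain beech offcut without a grip, 55 (own x) x 120 (own y) x 30 mm high. Origin: centre of its underside.

How it is judged:
By the outcome, as a careful person would: the job done as asked, in the order asked, and still so for the second after the job is handed in, while the arm keeps its last pose, push and grip.
It also fails if it takes over 58 s, if anything falls off the work surface, if the arm or the gripper's body presses on something with over 40 N, if the wrist force passes 120 N, or if a joint passes its speed limit or range.

ROBOT

A 7-joint arm with a two-finger parallel gripper is mounted at the origin on the work surface. World frame = base frame: x ahead of the robot, y to its left, z up, the work surface at z = 0. Lengths are in m, angles in rad, forces in N, time in s.
With the tool pointing down it reaches from about 0.425 to 0.825 m from the base axis. Payload 3.6 kg.
Tool frame: the origin (TCP) lies where the fingers leave the gripper's body, on its centre line; the fingertips stand 73 mm ahead of it and the grasp point (between the pads) lies 54 mm ahead of it; x points along the fingers, y is the direction in which the jaws open and shut, and the axes are right-handed (so a half turn about x gives the same grasp; the last joint's range is limited). The gripper opens to 85 mm and grips with 20 to 120 N. Pads are 22 mm wide; open, the fingers measure 114 mm over their backs; the gripper's body (76 mm by 85 mm) begins 54 mm behind the grasp point. The pads swing forward as they close: fully open they stand 13 mm farther back than shut.
Start: joints at [1.198, 0.615, -0.013, 1.423, 0.008, 1.103, -0.04], TCP at [0.221, -0.611, 0.304] pointing down, gripper open.
Joint ranges: [-3.12, 3.12], [-0.3, 2.06], [-1.34, 1.32], [0.26, 2.42], [-1.36, 4.5], [0.01, 1.98], [-2.84, 2.84]. Speed limits (rad/s): [2.79, 2.79, 3.14, 3.14, 3.14, 3.14, 3.14].

INTERFACE

Orientations are given as a unit quaternion [x, y, z, w].
In Python, from station import arm, snapshot, camera_info, ticket gives the robot as it stands. Calls block until the motion is done:
- arm.movep(position, orientation): joint-space move of the TCP to a pose.
- arm.line_to(position, velocity=0.15, ori=None): straight line of the TCP; ori=None keeps the orientation; velocity is the mean speed in m/s.
- arm.move_j(angles): joint-space move.
- arm.move_gripper(opening, effort=None): opening from 0.0 (shut) to 1.0 (fully open); effort is the grip in N (None keeps the last); returns when the fingers have stopped.
- arm.pause(seconds).
- arm.ik(position, orientation): joint angles nearest the present ones, or None.
- snapshot(name): name is "side" or "top"; returns the picture (420x560x3 uint8, blue, green, red); there is no depth.
- camera_info(name): a dict with "fx", "fy", "cx", "cy" (pixels), "dist_coeffs" ([k1, k2, p1, p2, k3] as OpenCV has them; the pictures are not rectified), "R" (3x3) and "t" (3): a world point X has camera coordinates R X + t. Camera axes: x right, y down, z forward; pixel columns grow to the right and rows downward; lengths in m; the calibration is good to about 2 mm. A picture is of the moment at which its call begins. camera_info takes no time and is no camera call.
A pose or a line that the arm cannot do raises arm.MotionError and nothing moves.
- ticket.finish_job(): hands the job in, once; it reports no verdict.
Readings, each from a call of its own:
- arm.read_time(): time.
- arm.read_joint_positions(): joint angles.
- arm.read_dq(): joint speeds.
- arm.read_effort(): joint torques, N m.
- arm.read_tool_pos(): TCP position.
- arm.read_eef_rot(): TCP orientation.
- arm.read_ft_force(): force on the tool from outside, world axes, zero at the start.
- arm.read_wrist_torque(): the same for the moment, N m.
- arm.read_opening(): opening from 0.0 (shut) to 1.0 (fully open).
Only numpy, scipy, OpenCV 4.12 (cv2) and the standard library are available. Lean on these libraries where they do the work, as an engineer would, in place of code of your own. Each camera call takes 0.05 s, during which the arm holds its last target.

## Working session

There is one attempt and no reset: what is moved stays moved. The work goes in short steps, each a Python script; the robot and the scene stay as the last script left them, time stands still between calls to the robot, and variables do not carry over. Pictures are saved under pics/ and viewed, and the job is handed in when it is done.

```bash
ls; mkdir -p pics
python3 - <<'E'
from station import arm, snapshot, camera_info, ticket
import cv2, numpy as np
for n in("side","top"):
    cv2.imwrite(f"pics/{n}0.png",snapshot(n)); c=camera_info(n); print(n,c)
print(arm.read_time(),arm.read_eef_rot(),arm.read_ft_force())
E
```

```text
pics
side {'fx': 429.3783490679509, 'fy': 429.3783490679509, 'cx': 280.468038944056, 'cy': 214.2420981566031, 'dist_coeffs': array([-0.01066383,  0.        ,  0.        ,  0.        ,  0.        ]), 'R': array([[-0.81605884, -0.57756544,  0.02159006],
       [-0.3754185 ,  0.50129761, -0.7795907 ],
       [ 0.4394416 , -0.64429719, -0.6259171 ]]), 't': array([0.45141122, 0.27157374, 0.79998657])}
top {'fx': 464.28841751977194, 'fy': 464.28841751977194, 'cx': 280.5343074116947, 'cy': 208.450691431158, 'dist_coeffs': array([-0.06818986,  0.        ,  0.        ,  0.        ,  0.        ]), 'R': array([[-0.01489014, -0.99976048, -0.01603958],
       [-0.99209189,  0.01677154, -0.12438808],
       [ 0.12462729,  0.01406058, -0.992104  ]]), 't': array([-0.01961663,  0.56265539,  1.06666123])}
0.1 [-0.69633881 -0.12283409  0.6966579  -0.12120981] [-0.25981168  0.28858586 -0.52719462]
```

View pics/side0.png

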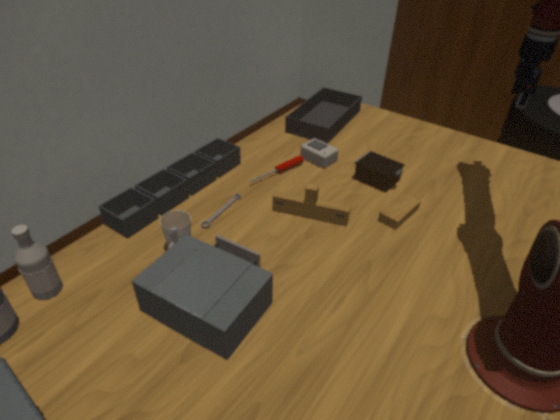

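View pics/top0.png

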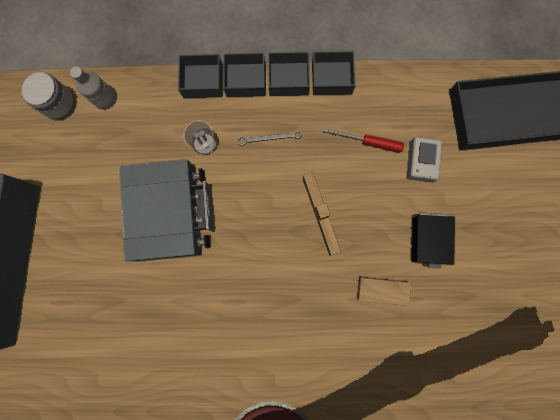

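The top view shows the cabinet around (160,210) with its front facing right (world −y). The open drawer plate is at about (207,206), the buffers at about (200,175) and (207,241), and the bar runs (308,176)–(335,252) with its grip at (322,212). I'll zoom in to get corners.

Run:
```python
import cv2
t=cv2.imread("pics/top0.png"); s=cv2.imread("pics/side0.png")
f=lambda im,x0,y0,w,h,k,n: cv2.imwrite(n,cv2.convertScaleAbs(cv2.resize(im[y0:y0+h,x0:x0+w],None,fx=k,fy=k,interpolation=cv2.INTER_CUBIC),alpha=1.6))
f(t,110,150,120,120,5,"pics/c1.png"); f(t,290,160,80,110,5,"pics/c2.png"); f(s,130,170,230,180,3.4,"pics/c3.png")
```

```text
(no output)
```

View pics/c1.png

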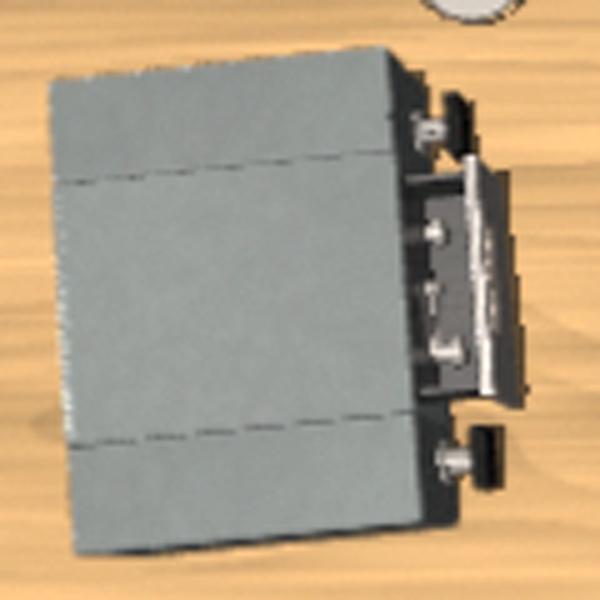

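View pics/c2.png

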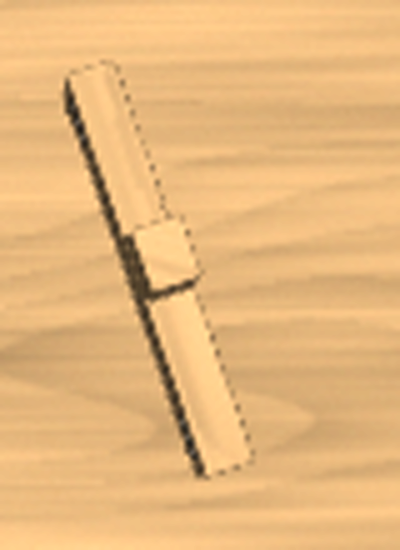

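View pics/c3.png

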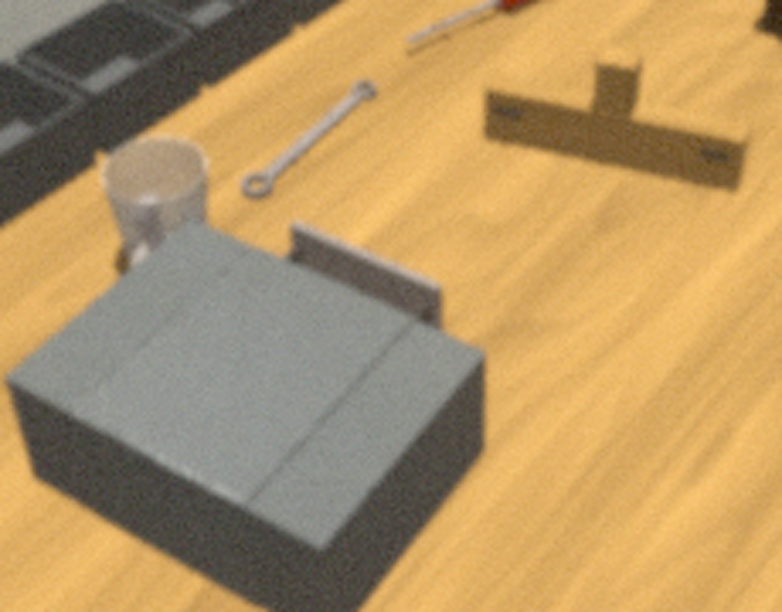

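```bash
cat > h.py <<'E'
from station import arm, snapshot, camera_info, ticket
import cv2, numpy as np
def ray(n,px):
    c=camera_info(n); K=np.array([[c['fx'],0,c['cx']],[0,c['fy'],c['cy']],[0,0,1]])
    u=cv2.undistortPoints(np.float64(px).reshape(-1,1,2),K,c['dist_coeffs']).reshape(-1,2)
    d=np.c_[u,np.ones(len(u))]@c['R']; return -c['R'].T@c['t'],d
def plane(n,px,z):
    o,d=ray(n,px); s=(z-o[2])/d[:,2]; return o+d*s[:,None]
def proj(n,X):
    c=camera_info(n); K=np.array([[c['fx'],0,c['cx']],[0,c['fy'],c['cy']],[0,0,1]])
    return cv2.projectPoints(np.float64(X).reshape(-1,1,3),cv2.Rodrigues(c['R'])[0],c['t'],K,c['dist_coeffs'])[0].reshape(-1,2)
E
python3 - <<'E'
from h import *
np.set_printoptions(precision=4,suppress=True)
t=cv2.imread("pics/top0.png"); s=cv2.imread("pics/side0.png")
def crop(p,x0,y0,k): return (np.float64(p)+.5)/k-.5+[x0,y0]
# cabinet top mask
hsv=cv2.cvtColor(t,cv2.COLOR_BGR2HSV); print(hsv[210,150],hsv[165,150],hsv[200,193],hsv[150,150])
m=((hsv[...,1]<60)&(hsv[...,2]>70)).astype(np.uint8); m=cv2.morphologyEx(m,cv2.MORPH_CLOSE,np.ones((3,3)));m=cv2.morphologyEx(m,cv2.MORPH_OPEN,np.ones((7,7)))
n,l,st,_=cv2.connectedComponentsWithStats(m); k=l[210,150]; print(st[k])
c=max(cv2.findContours((l==k).astype(np.uint8),cv2.RETR_EXTERNAL,cv2.CHAIN_APPROX_NONE)[0],key=len).reshape(-1,2)
W=plane("top",c,.09)[:,:2]; r=cv2.minAreaRect((W*1000).astype(np.float32)); print("cab",r)
C=plane("top",crop([(50,80),(388,47),(421,522),(77,552)],110,150,5),.09)[:,:2];print(C, np.linalg.norm(C-np.roll(C,-1,0),axis=1),C.mean(0))
for e in (C[0]-C[1],C[3]-C[2],C[0]-C[3],C[1]-C[2]): print(np.degrees(np.arctan2(e[1],e[0])))
# side corners
S=plane("side",crop([(8,380),(190,222),(484,354),(322,548)],130,170,3.4),.09)[:,:2];print("side",S,np.linalg.norm(S-np.roll(S,-1,0),axis=1),S.mean(0))
for e in (S[0]-S[1],S[3]-S[2],S[1]-S[2],S[0]-S[3]): print(np.degrees(np.arctan2(e[1],e[0])))
# bar
B=plane("top",crop([(70,75),(117,63),(252,460),(205,475)],290,160,5),.05)[:,:2];print("bar",B,np.linalg.norm(B-np.roll(B,-1,0),axis=1),B.mean(0))
for e in (B[0]-B[3],B[1]-B[2]): print(np.degrees(np.arctan2(e[1],e[0])))
G=plane("top",crop([(133,232),(180,220),(200,272),(150,295)],290,160,5),.095)[:,:2];print("grip",G,G.mean(0),np.linalg.norm(G-np.roll(G,-1,0),axis=1))
SB=plane("side",crop([(485,138),(738,190)],130,170,3.4),.0)[:,:2];print("bar foot side",SB,SB.mean(0),np.linalg.norm(SB[0]-SB[1]))
e=SB[0]-SB[1];print(np.degrees(np.arctan2(e[1],e[0])))
# drawer plate top edge z=.086: outer edge
D=plane("top",crop([(465,157),(475,155),(492,393),(480,393)],110,150,5),.086)[:,:2];print("plate",D)
E
```

```text
[75 10 99] [60  6 92] [165  20  26] [ 17 116 134]
[ 120  160   74  101 6567]
cab ((558.3988037109375, 255.17703247070312), (219.11045837402344, 160.02774047851562), 4.775141716003418)
[[0.6616 0.3415]
 [0.6736 0.1836]
 [0.4559 0.1664]
 [0.4442 0.3229]] [0.1584 0.2184 0.1569 0.2181] [0.5588 0.2536]
94.35295233438849
94.25309803808253
4.893778805272294
4.508879012665007
side [[0.6566 0.3434]
 [0.6706 0.1886]
 [0.4554 0.17  ]
 [0.4425 0.3248]] [0.1554 0.216  0.1553 0.2149] [0.5563 0.2567]
95.1516428128952
94.75218268428495
4.946786274916056
4.976216387189301
bar [[ 0.64   -0.0844]
 [ 0.6454 -0.1067]
 [ 0.4575 -0.1648]
 [ 0.451  -0.1429]] [0.023  0.1966 0.0229 0.1979] [ 0.5485 -0.1247]
17.17510934810801
17.163988947174044
grip [[ 0.5589 -0.1095]
 [ 0.564  -0.1307]
 [ 0.5404 -0.139 ]
 [ 0.5304 -0.1164]] [ 0.5484 -0.1239] [0.0218 0.025  0.0247 0.0293]
bar foot side [[ 0.6392 -0.0842]
 [ 0.4506 -0.147 ]] [ 0.5449 -0.1156] 0.1988170307941259
18.419274900151844
plate [[0.6222 0.1483]
 [0.6231 0.1437]
 [0.5137 0.1353]
 [0.5137 0.1407]]
```

```bash
cat >> h.py <<'E'
from scipy.spatial.transform import Rotation as Rn
CAB=np.array([0.558,0.255]); CA=np.radians(94.75)
CX=np.array([np.cos(CA),np.sin(CA)]); CY=np.array([-CX[1],CX[0]])
def cab(x,y,z): return np.r_[CAB+x*CX+y*CY,z]
def quat(a,s=1):  # tool x down, tool y along +-angle a
    y=s*np.array([np.cos(a),np.sin(a),0]); x=np.array([0,0,-1.]); return Rn.from_matrix(np.c_[x,y,np.cross(x,y)]).as_quat()
BAR=np.array([0.5484,-0.1255]); BA=np.radians(17.3)
YA=CA-np.pi/2
np.set_printoptions(precision=4,suppress=True)
E
python3 - <<'E'
from h import *
print("tool R",Rn.from_quat(arm.read_eef_rot()).as_matrix())
print(plane("top",[(201,138),(240,142),(298,135),(424,240)],0.0))
for s in(1,-1):
    print(s,[arm.ik(p,quat(a,s)) for p,a in((cab(-.17,0,.113),YA),(np.r_[BAR,.127],BA),(cab(-.109,0,.127),YA))])
print(proj("top",[cab(-.116,-.056,.086),cab(-.116,.056,.086),np.r_[BAR,.095],cab(-.104,.08,.047),cab(-.104,-.08,.047)]))
E
```

```text
tool R [[-0.0008  0.34   -0.9404]
 [ 0.0022 -0.9404 -0.34  ]
 [-1.     -0.0023  0.    ]]
[[ 0.7484  0.1691  0.    ]
 [ 0.7359  0.0709  0.    ]
 [ 0.7511 -0.0745  0.    ]
 [ 0.4834 -0.3759  0.    ]]
1 [array([ 0.0041,  0.7689, -0.3068,  1.8083,  0.3693,  0.6209, -0.4419]), array([ 0.4275,  0.7412, -0.3841,  1.8456,  0.438 ,  0.639 ,  0.0801]), array([-0.0824,  0.7587, -0.3373,  1.7799,  0.3769,  0.667 , -0.5502])]
-1 [array([-0.4424,  0.7898,  0.4188,  1.8232, -0.5073,  0.6367, -2.7771]), array([-0.0325,  0.7384,  0.3492,  1.8607, -0.4114,  0.6137, -2.2665]), array([ 0.3208,  1.0439, -1.1528,  1.7671,  1.0775,  1.1128,  2.0097])]
[[204.4338 180.4568]
 [208.2305 229.0192]
 [323.4813 210.5365]
 [206.7958 241.0583]
 [201.5973 174.1072]]
```

Run:
```python
from h import *
q=quat(YA)
arm.move_gripper(0.0,60); print(arm.read_time())
arm.movep(cab(-.175,0,.25),q); print(arm.read_time(),arm.read_tool_pos())
arm.line_to(cab(-.175,0,.113),0.2); print(arm.read_time(),arm.read_tool_pos(),arm.read_ft_force())
cv2.imwrite("pics/top1.png",snapshot("top"));cv2.imwrite("pics/side1.png",snapshot("side"))
```

```text
0.8667
3.6083 [0.5728 0.0792 0.2499]
4.4417 [0.5733 0.0808 0.1139] [-0.0211 -0.3064  0.0907]
```

View pics/top1.png

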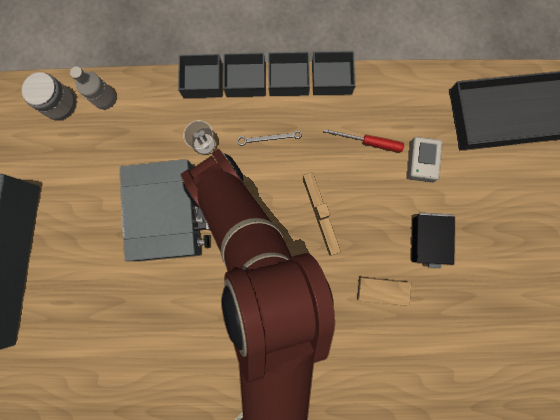

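View pics/side1.png

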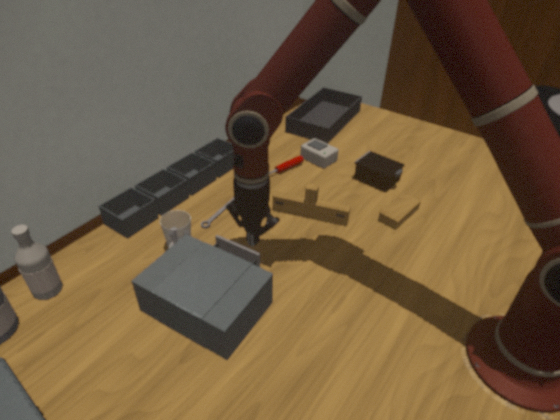

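The fingers are down in front of the drawer plate (side view, about (252,238)) and clear of everything else. Next is a guarded push.

Run:
```python
from h import *
own=lambda: (arm.read_tool_pos()[:2]-CAB)@CX
for x in list(np.arange(-.150,-.112,.006))+list(np.arange(-.112,-.086,.0025)):
    arm.line_to(cab(x,0,.113),0.06)
    f=arm.read_ft_force(); fx=f[:2]@CX
    print(round(arm.read_time(),2),round(x,4),round(own(),4),"F",round(fx,2))
    if fx<-14 : break
```

```text
5.11 -0.15 -0.1496 F -0.68
5.36 -0.144 -0.1435 F -0.19
5.61 -0.138 -0.1373 F 0.36
5.86 -0.132 -0.1314 F 0.53
6.11 -0.126 -0.1253 F 0.38
6.36 -0.12 -0.1191 F -0.21
6.61 -0.114 -0.114 F -1.14
6.86 -0.112 -0.1138 F -5.65
7.11 -0.1095 -0.1136 F -8.78
7.36 -0.107 -0.1133 F -11.38
7.61 -0.1045 -0.1077 F -4.52
7.86 -0.102 -0.1012 F -1.43
8.11 -0.0995 -0.101 F -4.28
8.36 -0.097 -0.1009 F -8.58
8.61 -0.0945 -0.1007 F -12.1
8.86 -0.092 -0.1005 F -14.54
```

Run:
```python
from h import *
arm.line_to(cab(-.15,0,.113),0.12)
arm.line_to(cab(-.20,0,.20),0.25)
arm.move_gripper(0.7,60)
arm.movep(np.r_[BAR,.20],quat(BA))
print(arm.read_time(),arm.read_tool_pos(),arm.read_opening())
cv2.imwrite("pics/top2.png",snapshot("top"));cv2.imwrite("pics/side2.png",snapshot("side"))
t=cv2.imread("pics/top2.png");s=cv2.imread("pics/side2.png")
a=cv2.resize(t[150:270,110:230],(500,500),interpolation=cv2.INTER_CUBIC)
cv2.imwrite("pics/c4.png",cv2.convertScaleAbs(a,alpha=1.6))
cv2.imwrite("pics/c5.png",cv2.convertScaleAbs(cv2.resize(s[120:270,200:390],None,fx=4,fy=4,interpolation=cv2.INTER_CUBIC),alpha=1.6))
```

```text
11.4 [ 0.5488 -0.124   0.2003] 0.7035651053765223
```

View pics/c4.png

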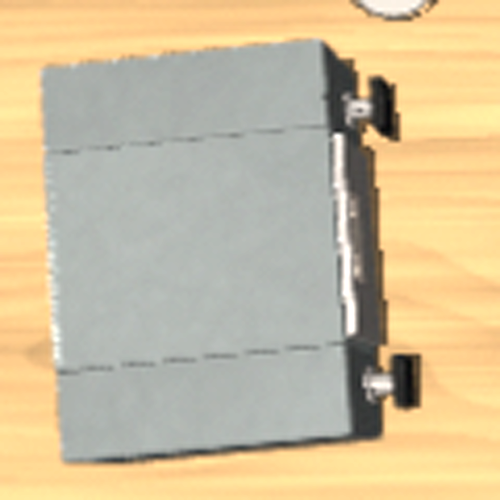

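View pics/c5.png

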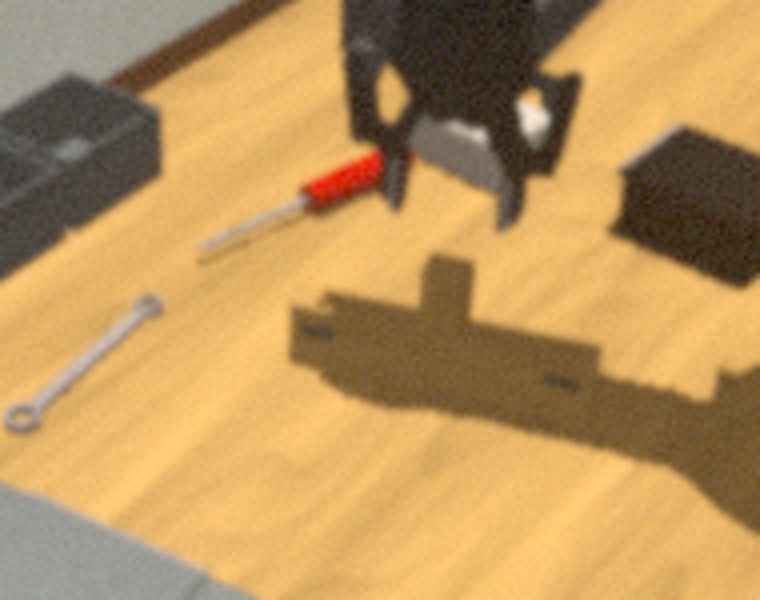

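Run:
```python
from h import *
print(proj("top",[cab(-.104,.08,.017),cab(-.104,-.08,.017)]))
arm.line_to(np.r_[BAR,.127],0.12,quat(BA)); arm.pause(.2)
print(arm.read_time(),arm.read_tool_pos(),arm.read_ft_force())
arm.move_gripper(0.0,110)
print(arm.read_time(),arm.read_tool_pos(),arm.read_ft_force(),arm.read_opening()*85)
arm.line_to(np.r_[BAR,.135],0.05); arm.pause(.3)
print(arm.read_time(),arm.read_tool_pos(),arm.read_ft_force(),arm.read_wrist_torque(),arm.read_opening()*85)
cv2.imwrite("pics/top3.png",snapshot("top"));s=snapshot("side");cv2.imwrite("pics/side3.png",s)
cv2.imwrite("pics/c6.png",cv2.convertScaleAbs(cv2.resize(s[120:270,200:390],None,fx=4,fy=4,interpolation=cv2.INTER_CUBIC),alpha=1.6))
```

```text
[[208.9628 241.7429]
 [203.8559 176.5307]]
12.4583 [ 0.5489 -0.1255  0.1279] [-0.5326 -0.6402  0.4796]
12.8333 [ 0.5487 -0.1256  0.1276] [-0.8649  0.7193  4.8357] 28.921472189366213
13.4417 [ 0.5483 -0.1255  0.1348] [ 0.6511 -0.0181 -1.9286] [-0.004  -0.0521 -0.0107] 28.356179155086572
```

View pics/c6.png

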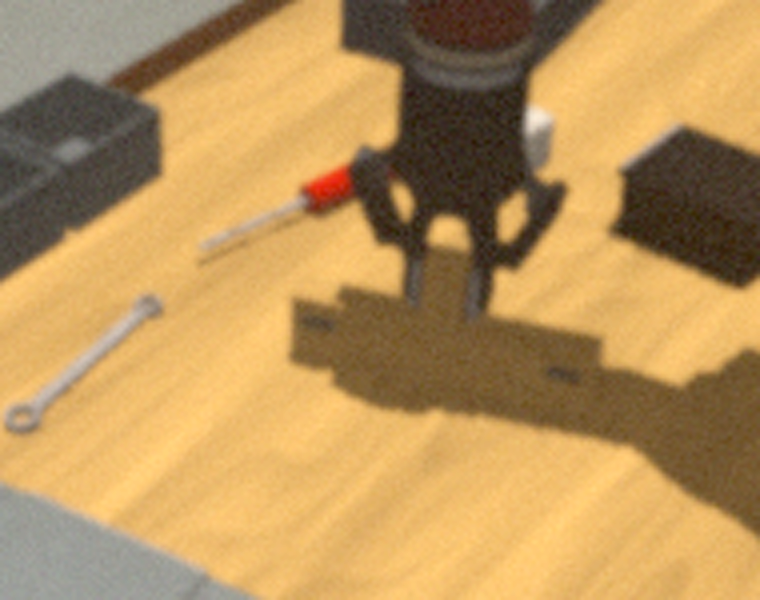

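Gripped: the opening reads 28 mm on the 30 mm block, the lift added about 2 N, and the bar hangs upright just off the plank. Next I'll carry it to a standoff in front of the buffers.

Run:
```python
from h import *
q=quat(YA)
arm.line_to(cab(-.150,0,.135),0.12,q); arm.line_to(cab(-.140,0,.129),0.04); arm.pause(.3)
print(arm.read_time(),arm.read_tool_pos(),cab(-.14,0,.129),arm.read_ft_force(),arm.read_wrist_torque(),arm.read_opening()*85)
R=Rn.from_quat(arm.read_eef_rot()).as_matrix();print(R[:,1],np.degrees(np.arctan2(R[1,1],R[0,1])))
t=snapshot("top");cv2.imwrite("pics/top4.png",t);s=snapshot("side");cv2.imwrite("pics/side4.png",s)
cv2.imwrite("pics/c7.png",cv2.convertScaleAbs(cv2.resize(s[150:330,130:350],None,fx=3.4,fy=3.4,interpolation=cv2.INTER_CUBIC),alpha=1.6))
cv2.imwrite("pics/c8.png",cv2.convertScaleAbs(cv2.resize(t[140:270,110:270],None,fx=4,fy=4,interpolation=cv2.INTER_CUBIC),alpha=1.6))
```

```text
16.3667 [0.5697 0.1152 0.1291] [0.5696 0.1155 0.129 ] [-0.7564  0.2201 -3.5129] [0.0193 0.0131 0.0124] 28.569492469926526
[0.9966 0.0824 0.0002] 4.727298296424563
```

View pics/c7.png

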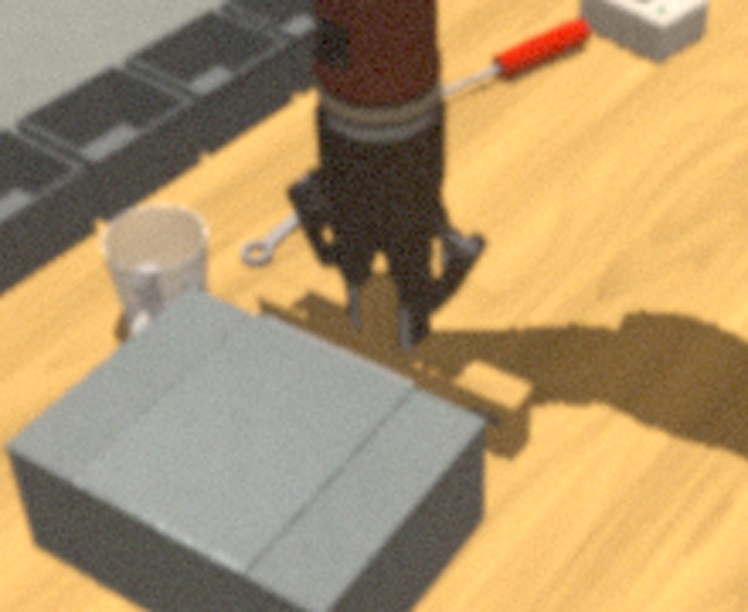

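View pics/c8.png

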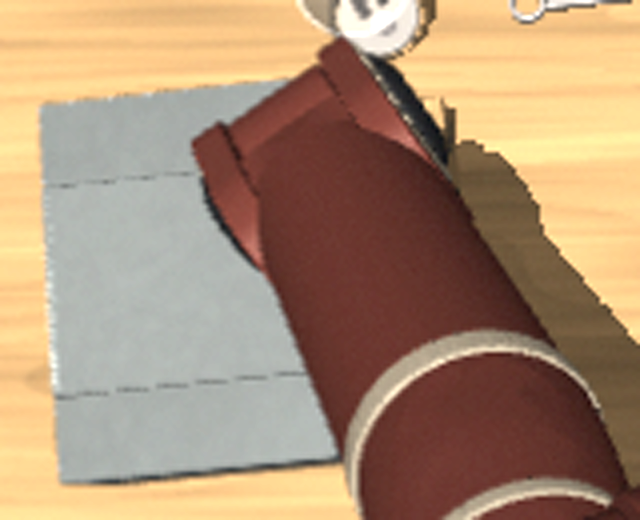

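Run:
```python
from h import *
P=[cab(-.128,-.1,.0515),cab(-.128,.1,.0015),cab(-.152,.1,.0015),cab(-.152,.1,.0515),cab(-.128,.1,.0515)]
print((proj("side",P)-[130,150]+.5)*3.4-.5)
P=np.array([cab(-.128,-.1,.0515),cab(-.152,-.1,.0515)]);print((proj("top",P)-[110,140]+.5)*4-.5)
s=cv2.imread("pics/side4.png")
cv2.imwrite("pics/c9.png",cv2.convertScaleAbs(cv2.resize(s[220:300,190:300],None,fx=7,fy=7,interpolation=cv2.INTER_CUBIC),alpha=1.8))
print((proj("side",np.array([cab(-.128,-.1,.0515),cab(-.128,.1,.0015),cab(-.152,.1,.0015),cab(-.152,.1,.0515),cab(-.128,.1,.0515)]))-[190,220]+.5)*7-.5)
```

```text
[[256.2689 292.4223]
 [512.6917 461.8662]
 [531.5313 438.0251]
 [533.9007 383.2354]
 [514.4447 406.9219]]
[[404.0394  99.4681]
 [444.1334  95.3895]]
[[108.1419 112.5754]
 [636.0711 461.4305]
 [674.8585 412.3457]
 [679.7367 299.5434]
 [639.6802 348.3097]]
```

View pics/c9.png

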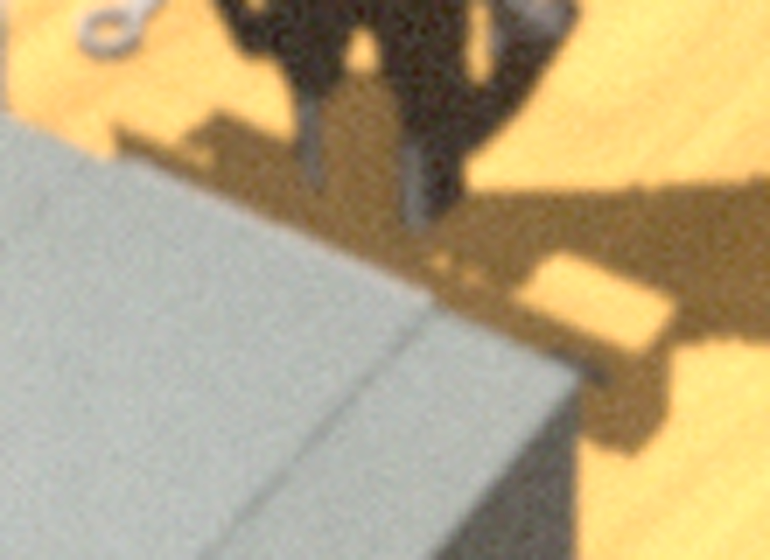

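Run:
```python
from h import *
px=(np.array([(117,127),(638,352),(678,303)])+.5)/7-.5+[190,220]
P=plane("side",px,.0515)[:,:2]; o=np.c_[(P-CAB)@CX,(P-CAB)@CY]; print(o*1000)
# sanity: cabinet top front corner near robot (580,372) same crop
P=plane("side",(np.array([(580,372)])+.5)/7-.5+[190,220],.09)[:,:2];print((P-CAB)@CX,(P-CAB)@CY)
```

```text
[[-123.9846  -93.2256]
 [-126.4304  100.3427]
 [-150.4466  100.2848]]
[-0.079] [0.1086]
```

Run:
```python
from h import *
def st(tag):
    f=np.mean([arm.read_ft_force() for _ in range(3)],0); m=arm.read_wrist_torque(); p=arm.read_tool_pos(); R=Rn.from_quat(arm.read_eef_rot()).as_matrix()
    print(round(arm.read_time(),2),tag,"own",(p[:2]-CAB)@CX*1000,(p[:2]-CAB)@CY*1000,p[2]*1000,"F",f[:2]@CX,f[:2]@CY,f[2],"M",m,"yaw",np.degrees(np.arctan2(R[1,1],R[0,1])),"tilt",np.degrees(R[0:2,0]))
    return f[:2]@CX
st("0")
for x in np.arange(-.130,-.108,.003):
    arm.line_to(cab(x,0,.129),0.03); arm.pause(.15)
    if st(round(x,4))<-5: break
```

```text
16.47 0 own -140.1405471861324 -0.05367205484526411 129.0660783685173 F 0.6494920581971428 -0.9208546136940222 -2.2577184237929506 M [ 0.0299 -0.0008  0.0064] yaw 4.736069879467486 tilt [ 0.0075 -0.0025]
17.1 -0.13 own -130.2442716600436 0.005757878741583487 128.9547279498914 F -0.30523628416398696 0.05970366475205194 -2.4512951299056613 M [-0.0051  0.0142 -0.0033] yaw 4.732609269224552 tilt [-0.0035 -0.0185]
17.5 -0.127 own -127.05867439037411 -0.013176957702330686 128.99752226264152 F 0.5574826122900759 -0.18469847230300507 -2.3884384367240385 M [0.019  0.0162 0.0089] yaw 4.747422376754613 tilt [ 0.0003 -0.0052]
17.9 -0.124 own -124.01546260504021 0.025514259557586762 128.97136063698588 F -0.04193102863094244 -0.6413409679246267 -2.5399474261170747 M [-0.0314  0.0037 -0.035 ] yaw 4.75475447341311 tilt [-0.0043 -0.0055]
18.3 -0.121 own -120.99774415042339 -0.00105885606369259 129.01067354021038 F 0.0012026616876850405 -0.5683732718906603 -1.3428415822291182 M [ 0.0275 -0.011  -0.0582] yaw 4.751962149103373 tilt [ 0.0006 -0.0043]
18.7 -0.118 own -117.9855363293982 -0.017859604147491097 129.02406666117875 F 0.5775846776034275 -0.3116278795074912 -3.2057758815870527 M [-0.0318  0.0015  0.0148] yaw 4.753613800127865 tilt [0.004 0.001]
19.1 -0.115 own -115.75342122882861 -0.03985724502297921 128.92563121898232 F -2.402972142339494 -0.6120206233336362 -1.555401973577738 M [-0.5558 -0.1671 -0.0813] yaw 4.705564044441505 tilt [-0.0064 -0.0602]
19.5 -0.112 own -113.77248687806221 -0.049108737824204066 128.90075908192784 F -4.424567695289855 -0.42243195300313036 -1.4425196735768495 M [-1.1879 -0.1679 -0.0812] yaw 4.67324250595932 tilt [-0.0201 -0.1681]
19.9 -0.109 own -112.26455556083697 -0.10900714837160577 128.931047687293 F -7.28418927523576 -0.17041209294267284 0.20600651480693558 M [-1.6527 -0.2315 -0.1357] yaw 4.618447679490834 tilt [-0.0307 -0.3066]
```

```bash
cat >> h.py <<'E'
def q2(dyaw,pitch):
    w=np.r_[-CY*np.radians(pitch),0]
    return (Rn.from_rotvec(w)*Rn.from_quat(quat(YA+np.radians(dyaw)))).as_quat()
def st(tag,n=8):
    F=[];M=[]
    for _ in range(n): F.append(arm.read_ft_force());M.append(arm.read_wrist_torque());arm.pause(.03)
    f=np.mean(F,0);m=np.mean(M,0); p=arm.read_tool_pos(); R=Rn.from_quat(arm.read_eef_rot()).as_matrix()
    print(round(arm.read_time(),2),tag,"own",np.round([(p[:2]-CAB)@CX*1000,(p[:2]-CAB)@CY*1000,p[2]*1000],2),"F",np.round([f[:2]@CX,f[:2]@CY,f[2]],2),"M",m,"yaw",round(np.degrees(np.arctan2(R[1,1],R[0,1])),3),"tilt",np.degrees(R[0:2,0]))
    return f[:2]@CX,m
E
python3 - <<'E'
from h import *
st("now")
arm.line_to(cab(-.108,0,.129),0.02,q2(-.7,.5)); arm.pause(.2); st("a")
arm.line_to(cab(-.1052,0,.129),0.02); arm.pause(.3); st("b")
s=snapshot("side");cv2.imwrite("pics/side5.png",s)
cv2.imwrite("pics/c10.png",cv2.convertScaleAbs(cv2.resize(s[210:310,180:310],None,fx=6,fy=6,interpolation=cv2.INTER_CUBIC),alpha=1.8))
E
```

```text
20.17 now own [-112.26   -0.1   128.93] F [-7.33 -0.15 -0.45] M [-1.631  -0.2379 -0.0868] yaw 4.618 tilt [-0.0324 -0.3059]
20.88 a own [-112.12    0.02  128.78] F [-8.75 -0.4   0.04] M [-1.9944 -0.2417  0.1725] yaw 3.991 tilt [-0.0905  0.0879]
21.74 b own [-110.68   -0.    128.81] F [-10.2   -0.04   1.14] M [-2.3952 -0.2607  0.1967] yaw 3.944 tilt [-0.1031 -0.0399]
```

View pics/c10.png

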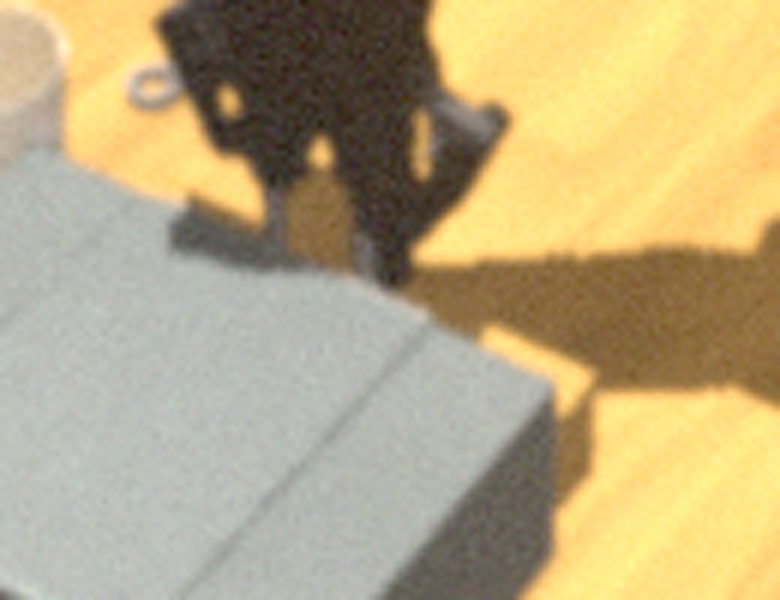

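Run:
```python
from h import *
arm.line_to(cab(-.130,0,.1295),0.06,q2(-.3,.5)); arm.pause(.4); st("back")
s=snapshot("side");cv2.imwrite("pics/side6.png",s)
cv2.imwrite("pics/c11.png",cv2.convertScaleAbs(cv2.resize(s[220:300,190:300],None,fx=7,fy=7,interpolation=cv2.INTER_CUBIC),alpha=1.8))
for x,pi in((-.118,.1),(-.114,.2),(-.110,.35),(-.1065,.5)):
    arm.line_to(cab(x,0,.1295),0.03,q2(-.3,pi)); arm.pause(.2); st(x)
```

```text
23.02 back own [-130.01   -0.01  129.5 ] F [-0.33  0.06 -1.79] M [-0.0117  0.0154  0.0024] yaw 4.447 tilt [-0.0403  0.4978]
24.09 -0.118 own [-118.05   -0.02  129.52] F [-0.05  0.05 -1.73] M [-0.0117 -0.006  -0.0153] yaw 4.444 tilt [-0.0057  0.1037]
24.84 -0.114 own [-114.66   -0.03  129.43] F [-3.96 -0.53 -2.06] M [-0.9994 -0.1576  0.0134] yaw 4.422 tilt [-0.0211  0.1432]
25.59 -0.11 own [-112.61   -0.05  129.41] F [-7.61 -0.1  -0.6 ] M [-1.7676 -0.2589  0.0565] yaw 4.365 tilt [-0.0537  0.1048]
26.32 -0.1065 own [-110.92   -0.08  129.39] F [-10.14   0.02   0.81] M [-2.3454 -0.3153  0.0878] yaw 4.311 tilt [-0.0837  0.0823]
```

View pics/c11.png

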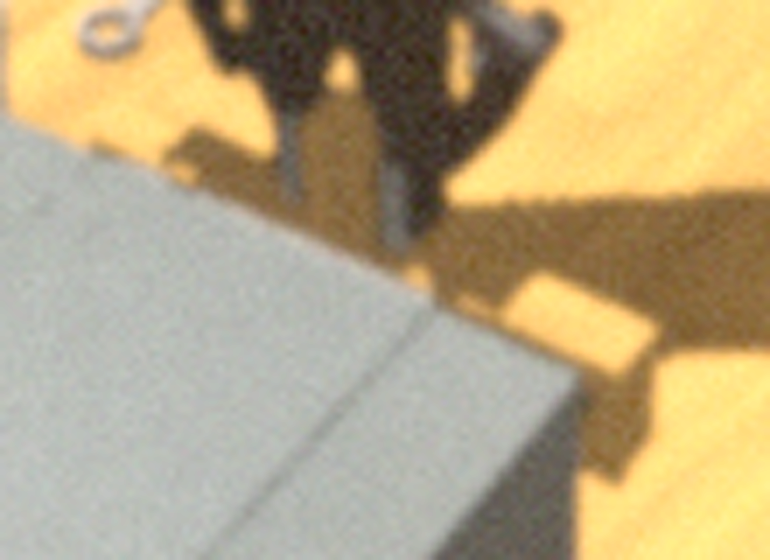

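Run:
```python
from h import *
arm.line_to(cab(-.1055,0,.1295),0.02,q2(-.1,.5)); arm.pause(.4); st("p1",15)
arm.pause(.3); st("p2",15)
s=snapshot("side");cv2.imwrite("pics/side7.png",s)
cv2.imwrite("pics/c12.png",cv2.convertScaleAbs(cv2.resize(s[150:330,130:350],None,fx=3.4,fy=3.4,interpolation=cv2.INTER_CUBIC),alpha=1.6))
```

```text
27.48 p1 own [-110.49   -0.11  129.38] F [-10.78   0.22   1.2 ] M [-2.4734 -0.3219 -0.0205] yaw 4.452 tilt [-0.0909  0.0402]
28.27 p2 own [-110.47   -0.12  129.37] F [-10.66   0.3    0.97] M [-2.4801 -0.3222 -0.0181] yaw 4.451 tilt [-0.0911  0.0409]
```

View pics/c12.png

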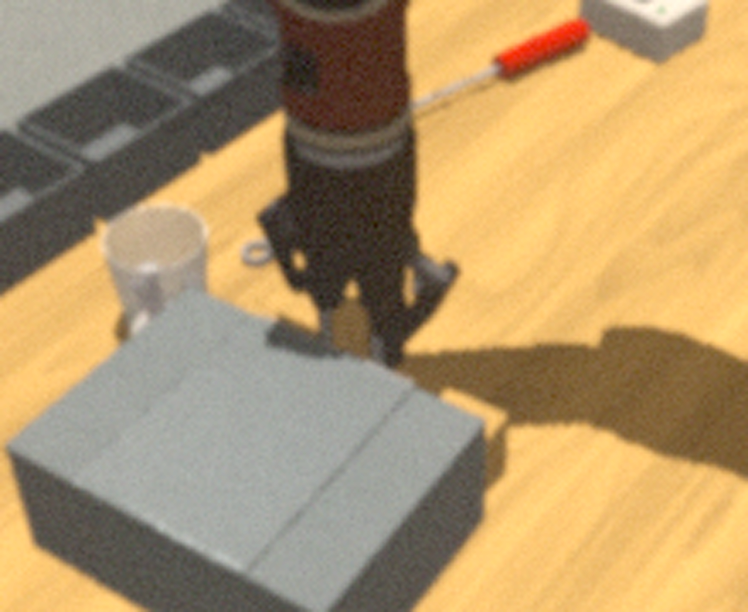

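A dark grey patch has appeared at about (300,340), near the cabinet's front edge. I'll look closer before handing in.

Run:
```python
from h import *
s=cv2.imread("pics/side7.png")
cv2.imwrite("pics/c13.png",cv2.convertScaleAbs(cv2.resize(s[225:285,180:260],None,fx=9,fy=9,interpolation=cv2.INTER_CUBIC),alpha=2))
s=cv2.imread("pics/side2.png")
L=[cab(-.08,-.11,.09),cab(-.08,-.056,.09),cab(-.08,0,.09),cab(-.08,.11,.09),cab(-.086,-.056,.086),cab(-.086,.056,.086)]
print((proj("side",L)-[180,225]+.5)*9-.5)
X=plane("side",(np.array([(90,200),(215,255),(75,250)])+.5)/9-.5+[180,225],.09)[:,:2];print((X-CAB)@CX,(X-CAB)@CY)
```

```text
[[ 55.5183  77.9023]
 [235.1975 158.9311]
 [430.6009 247.0159]
 [843.8935 433.2017]
 [252.6794 156.831 ]
 [651.2094 335.9388]]
[-0.0514 -0.0522 -0.0368] [-0.0755 -0.0398 -0.0677]
```

View pics/c13.png

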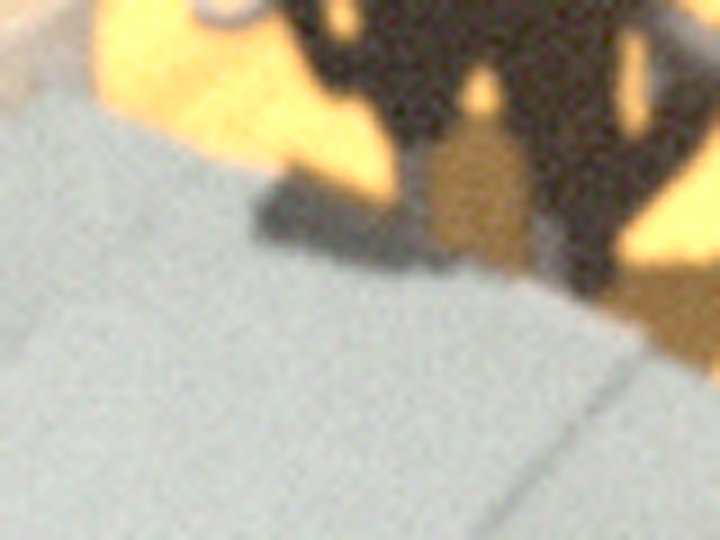

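Run:
```python
from h import *
s=snapshot("side")
cv2.imwrite("pics/c14.png",cv2.convertScaleAbs(cv2.resize(s[250:300,245:295],None,fx=12,fy=12,interpolation=cv2.INTER_CUBIC),alpha=1.8))
print((proj("side",[cab(-.1225,.1,.0518),cab(-.1225,.1,.0018),cab(-.08,.11,.09)])-[245,250]+.5)*12-.5)
t=snapshot("top"); b=cv2.imread("pics/top0.png")
d=cv2.absdiff(t,b).max(2); cv2.imwrite("pics/top8.png",t)
for n,(x,y,w,h) in dict(cup=(185,120,20,36),span=(236,128,68,20),scr=(320,126,86,28),chg=(406,134,38,50),bin=(408,208,52,62),off=(355,272,60,36)).items(): print(n,(d[y:y+h,x:x+w]>40).sum())
st("hold",15)
```

```text
[[420.8988 255.8397]
 [415.2308 449.9543]
 [345.3581 277.7689]]
cup 2
span 0
scr 0
chg 0
bin 0
off 0
28.93 hold own [-110.44   -0.12  129.4 ] F [-10.66   0.36   0.99] M [-2.4895 -0.3289 -0.0204] yaw 4.456 tilt [-0.0878  0.0425]
```

View pics/c14.png

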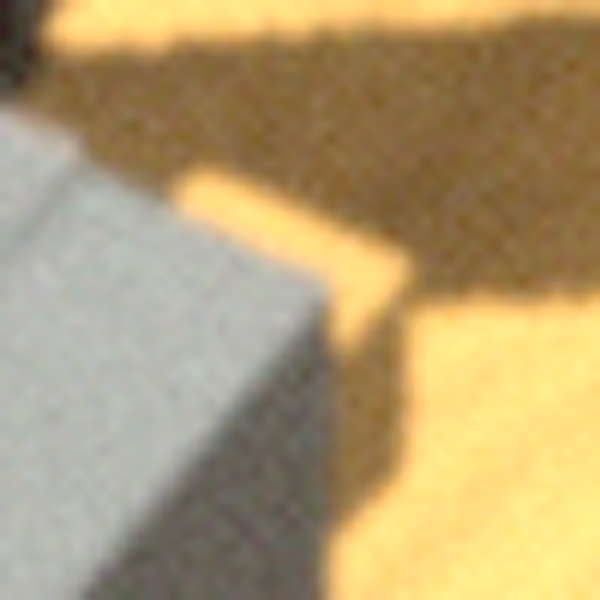

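View pics/top8.png

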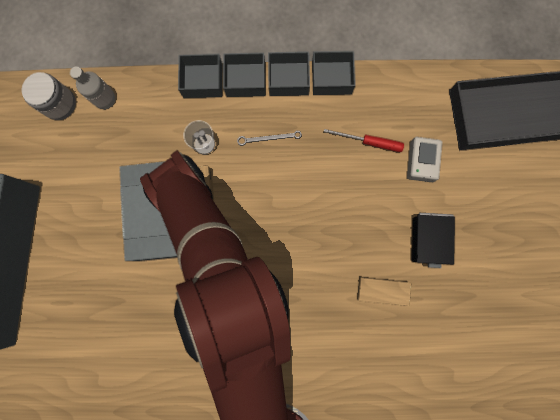

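Run:
```python
from h import *
print(arm.read_opening()*85, arm.read_dq()); ticket.finish_job()
```

```text
28.838813265088426 [ 0.0021 -0.0011 -0.0004  0.0014  0.0055  0.0016  0.0018]
the job is handed in; nothing more can be done
```

The drawer is home, and the arm is holding the beech bar across the cabinet's front, pressing both buffers. I handed the job in at about 29 s.

**Drawer:** I pushed it with the shut fingers. The catch gave at about 11 N and the plate then stopped 12.8 mm further in. The top view afterwards showed the front plate lying flush.

**Bar:** I took it by the grip block with 110 N and carried it upright, with its foot about 1.8 mm off the plank. My first press met buffer b a little before a, and my first turn to correct that went too far. I backed off and pressed again at a corrected angle.

**Last checks while holding:**
- **Force:** it held steady at 10.7 N between two readings about 0.7 s apart, which is about 6.7 mm of travel.
- **Squareness:** the turning moment of -0.02 N m means the two buffers differ by about 0.25 N, or 0.3 mm. The gripper is tilted less than 0.1°.
- **Other things on the plank:** the top picture shows none of them moved.

**Disagreements and limits:**
- The side view puts the bar about 1 mm off centre towards the robot, which is within the cameras' error.
- The cameras put the cabinet's angle between 4.3° and 5.0°. I went by the moment reading, which gave about 4.45°.
- The arm hid the drawer and buffers from the top camera at the end. The buffer travel is therefore from force and arm position, and I did not see the drawer again after the bar went in.

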